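Pop the salt tin and trap it in the chute

TASK

A square steel salt tin is held by a spring at the top of the sloping chute of its dispenser. With one fingertip press the release paddle beside the chute all the way down and keep it down, while the other finger of the same gripper stands in the chute and traps the tin as it pops out, before it reaches the chute's low end. Finish while holding like that, paddle down and the finger still keeping the tin back; do not lift the tin, and leave the other kitchen things where they are.

Things in the scene. Friction and masses are not known exactly. Their poses are not given: they have to be found in the camera images.
- dispenser: Fixed tin dispenser, grey painted, 220 mm long, with a bright steel chute sloping down along its own -x. Origin on the counter below the middle of the gate; z up, +y to the paddle's side. In the bay above the gate (60 mm long, side walls 24 mm, open on top) a spring plunger pushes the tin. The gate, a dark bar 6 mm high across the floor, is one part with the paddle and sinks as it is pressed.
- chute (a point): Point on the chute floor's centre line at the gate's upper face, 68 mm above the counter. x points up the slope (0.262 rad, 15 deg, to level), y level to the paddle's side, z square off the floor. Below it the chute runs 135 mm to its open low end: 60 mm wide inside, walls 3 mm thick, 8 mm high. The floor is slippery: once freed the tin is off the end in about half a second.
- paddle_top (a point): Centre of the top of the release paddle, a level black plate 40 mm along the chute by 34 mm across, 78 mm above the counter at rest. It lies 65 mm (level) down-chute of the gate and 57 mm to the side of the centre line. A fingertip level with the fully pressed paddle (66 mm) hangs 15 mm above the chute floor beside it (51 mm) and clears the walls. x level, up-chute; z up.
- ejector (a joint): Travel of the paddle straight down, m: 0 at rest, 0.012 fully down. Spring: 2.2 N starts it, 4.6 N holds it fully down; it springs back when let go. The gate frees the tin at about 0.006 to 0.007.
- tin: Square steel salt tin, 56 x 56 mm, 41 mm high plus a round raised lid (48 mm across, 4 mm), about 0.3 kg. Origin at the centre of its underside, z through the lid, axes along those of chute. It starts in the bay with its lower face against the gate: origin 28 mm up-slope of chute, on the centre line.
- clear_box: Bystander: loose clear plastic box with a white lid and snap latch, 110 x 80 x 61 mm. Origin at the centre of its underside.
- trivet: Bystander: loose round trivet, grey stone on cork, 150 mm across, 12 mm thick. Origin at the centre of its underside.
- strainer: Bystander: loose steel mesh strainer, bowl 104 mm across and 36 mm high, flat handle reaching 117 mm from the bowl's centre along its own +x. Origin at the centre of its underside.

How it is judged:
On the way:
1. the paddle is being pressed, the tin still behind the gate (value of joint ejector above 0.003 m and x of tin in the frame of chute above 0.022 m).
At the end, for the whole second after the job is handed in: The paddle is still held down (more than 7 of its 12 mm); the tin has come at least 12 mm out past the gate, lies flat on the chute floor wholly above the low end, at rest, and a finger is touching it and keeping it back; the loose bystanders are within 20 mm of where they began (value of joint ejector above 0.007 m and x of tin in the frame of chute between -0.095 and 0.016 m and z of tin in the frame of chute between -0.006 and 0.01 m and angle between the z axis of tin and the z axis of chute, either way round below 0.2 rad and contact force between the fingers and tin above 0.05 N and linear speed of tin below 0.02 m/s and distance of each of clear_box, trivet, strainer from where it was at the start of the episode below 0.02 m); the arm keeps its last pose, push and grip.
It fails at once if the tin slides away to the low end of the chute (x of tin in the frame of chute below -0.105 m).
It fails at once if the tin is lifted or tipped off the chute (z of tin in the frame of chute above 0.015 m or angle between the z axis of tin and the z axis of chute, either way round above 0.4 rad).
It fails at once if a bystander is disturbed (distance of any of clear_box, trivet, strainer from where it was at the start of the episode above 0.02 m).
It also fails if it takes over 32 s, if anything falls off the work surface, if the arm or the gripper's body presses on something with over 40 N, if the wrist force passes 120 N, or if a joint passes its speed limit or range.

ROBOT

A 6-joint arm with a two-finger parallel gripper is mounted at the origin on the work surface. World frame = base frame: x ahead of the robot, y to its left, z up, the work surface at z = 0. Lengths are in m, angles in rad, forces in N, time in s.
With the tool pointing down it reaches from about 0.25 to 0.775 m from the base axis. Payload 4 kg.
Tool frame: the origin (TCP) lies midway between the tips of the shut fingers; the grasp point (between the pads) lies 19 mm behind it; z points along the fingers, y is the direction in which the jaws open and shut (so a half turn about z gives the same grasp; the last joint's range is limited). The gripper opens to 94 mm and grips with 3 to 60 N. Pads are 16 mm wide; open, the fingers measure 119 mm over their backs; the gripper's body (75 mm by 177 mm) begins 78 mm behind the grasp point.
Start: joints at [-1.356, 0.087, 1.371, -0, 1.684, -0.103], TCP at [0.172, -0.522, 0.206] pointing down, gripper open.
Joint ranges: [-3.1, 3.1], [-0.76, 2.03], [0.27, 2.55], [-1.08, 4.22], [0.17, 2.65], [-2.57, 2.57]. Speed limits (rad/s): [2.79, 2.79, 3.14, 3.14, 3.14, 3.14].

INTERFACE

Orientations are given as [roll, pitch, yaw] about the fixed x, y, z axes, in that order (R = Rz(yaw) Ry(pitch) Rx(roll)).
In Python, from bench import robot gives the robot as it stands.
- The arm moves only by the tool carry_out, never from a script. Its argument "deltas" is text: rows parted by semicolons, each of 7 numbers parted by spaces: the shift along the tool's x, y, z in mm, then the turn, a rotation vector about the tool's x, y, z in rad, then the closure, from 0 (fully open) to 1 (shut). A call has exactly 8 rows; each row is the pose to reach, as a shift and turn from the pose commanded when the call began, along the tool's axes at that moment; what a row does not reach only later rows make up. A row lasts 1/12 s, in which the tool goes at most 41.7 mm and 7.16 degrees, less where a joint would pass 70% of its speed; a pose out of reach is approached as far as the arm can. A call with a gripper value outside its range is refused whole. The fingers move at their own pace and stop on an object; the grip force is fixed at half the most. Time passes only in rows, so rows that repeat a pose let the fingers close, or fill a call up. It gives the time, the measured TCP pose, the force and the opening at its end, in the units of the state.
- robot.get_obs(): the state, without advancing time (a new reading comes with each control period).
- robot.snapshot(name): name is "scene" or "top" or "wrist"; returns a dict with "pixels" (420x560x3 uint8, red, green, blue), "range_z" (420x560 float32, m along the optical axis (not along the pixel's ray), 0 where there is no reading), "camera_matrix" (3x3 intrinsics, pixels), "k1" (the pictures are not rectified: a ray, as slopes to the right and down, at radius r is drawn at 1 + k1 r^2 times it, then the intrinsics apply), "rvec" (rotation vector, rad) and "tvec" (3), from world to camera coordinates, as OpenCV has them. Camera axes: x right, y down, z forward; pixel columns grow to the right and rows downward; lengths in m; the calibration is good to about 2 mm. A picture is of the moment at which its call begins.
- robot.close_job(): hands the job in, once; it reports no verdict.
Trained networks look in a picture, given as the dict that the camera call returned (one of the last four; its "shot" number tells which), for a name from the list of things; names that differ only in an ending like _2 or _b are one class to them, and where a whole thing is asked for, a point or a joint stands for the part that bears it (a point fixed in the world has none). Each returns a list of dicts, best first, with "p" (0 to 1); they miss things now and then, are a little off and sometimes report something else, mostly with a low value. They report only what shows in the picture. A call takes as long as a camera call.
- robot.look_for(picture, thing): "at" ([x, y, z] in m, in the coordinates of the camera as it stood for that picture, good to about 4 mm: the middle of the surface that is visible of it).
- robot.place_of(picture, thing): "at" ([x, y, z] in m, in the coordinates of the camera as it stood for that picture, good to about 4 mm: a listed point, or the origin of a listed thing).
The state is a dict: "time": time; "joint_positions": joint angles; "qvel": joint speeds; "joint_torque": joint torques, N m; "tool_pos": TCP position; "ee_rot": TCP orientation; "wrist_force": force on the tool from outside, world axes, zero at the start; "wrist_torque": the same for the moment, N m; "width": finger opening in m.
Only numpy, scipy, OpenCV 4.12 (cv2) and the standard library are available. Lean on these libraries where they do the work, as an engineer would, in place of code of your own. Each camera call takes 0.05 s, during which the arm holds its last target.

## Working session

There is one attempt and no reset: what is moved stays moved. The work goes in short steps, Python scripts to look and compute and a tool call to move; the robot and the scene stay as the last step left them, time stands still between calls to the robot, and variables do not carry over. Pictures are saved under pics/ and viewed, and the job is handed in when it is done.

Besides the shell and the picture viewer there is one more tool, called after ">>>" as name(argument=value, ...) on one line, values as JSON. carry_out: Moves the arm, as the interface text tells. Its arguments: {"type":"object","properties":{"deltas":{"type":"string"}},"required":["deltas"]}

```bash
ls; mkdir -p pics; cat > h.py <<'E'
import numpy as np,cv2
from bench import robot
from scipy.spatial.transform import Rotation as R
def w(s,p):
    M=R.from_rotvec(np.ravel(s["rvec"])).as_matrix(); return M.T@(np.array(p)-np.ravel(s["tvec"]))
def save(s,n): cv2.imwrite(f"pics/{n}.png",s["pixels"][:,:,::-1])
def cloud(s):
    K=s["camera_matrix"];k=s["k1"];h,wd=s["range_z"].shape
    u,v=np.meshgrid(np.arange(wd),np.arange(h))
    pts=np.stack([u.ravel(),v.ravel()],1).astype(float)[:,None]
    n=cv2.undistortPoints(pts,K,np.array([k,0,0,0.]))[:,0].reshape(h,wd,2)
    z=s["range_z"]; P=np.dstack([n*z[...,None],z])
    M=R.from_rotvec(np.ravel(s["rvec"])).as_matrix()
    W=(P-np.ravel(s["tvec"]))@M
    W[z==0]=np.nan
    return W
E
python3 - <<'E'
from h import *
for c in ["scene","top","wrist"]:
    s=robot.snapshot(c);save(s,c+"0");np.save(f"pics/{c}0.npy",cloud(s))
    np.savez(f"pics/{c}0.npz",**{k:np.array(v) for k,v in s.items()})
    for t in ["chute","paddle_top","tin","dispenser","clear_box","trivet","strainer"]:
        for r in robot.place_of(s,t)[:2]: print(c,t,round(r["p"],2),w(s,r["at"]).round(4))
print(robot.get_obs())
E
```

```text
pics
scene paddle_top 0.51 [0.5349 0.1513 0.0798]
scene tin 0.97 [0.6405 0.1209 0.0752]
scene dispenser 0.81 [ 0.6092  0.1181 -0.0026]
scene clear_box 0.85 [0.6602 0.3732 0.0047]
scene clear_box 0.23 [0.6101 0.1157 0.0692]
scene trivet 0.89 [ 4.080e-01  3.518e-01 -4.000e-04]
scene strainer 0.61 [ 4.062e-01 -3.711e-01  3.000e-04]
top chute 0.76 [0.6156 0.1129 0.0703]
top chute 0.38 [0.4113 0.3525 0.0057]
top paddle_top 0.54 [0.5337 0.1467 0.0806]
top paddle_top 0.32 [0.4082 0.3527 0.0029]
top tin 0.56 [0.6377 0.1259 0.0709]
top dispenser 0.74 [ 0.6147  0.1137 -0.0039]
top dispenser 0.6 [0.6148 0.1158 0.0677]
top clear_box 0.72 [ 0.6575  0.3719 -0.0014]
top trivet 0.57 [0.4096 0.3519 0.0019]
top strainer 0.72 [ 0.4065 -0.3739 -0.0007]
{'time': 1.2, 'joint_positions': array([-1.35611111e+00,  8.72072881e-02,  1.37067389e+00, -1.92568007e-05,
        1.68362912e+00, -1.03081059e-01]), 'qvel': array([ 0.00119807, -0.00075948,  0.0018135 , -0.00144734,  0.00134292,
        0.00101245]), 'joint_torque': array([ 8.62719990e-04, -3.40046167e+01, -3.02596629e+01,  7.18341325e-02,
        2.37298367e-02, -2.07837024e-05]), 'tool_pos': array([ 0.171848  , -0.52248284,  0.20551515]), 'ee_rot': array([3.14151270e+00, 2.75069361e-05, 3.17764104e-01]), 'wrist_force': array([-0.64352021,  0.45201355,  0.3281589 ]), 'wrist_torque': array([ 0.01298598,  0.00217817, -0.01106149]), 'width': 0.0938726122971209}
```

View pics/top0.png

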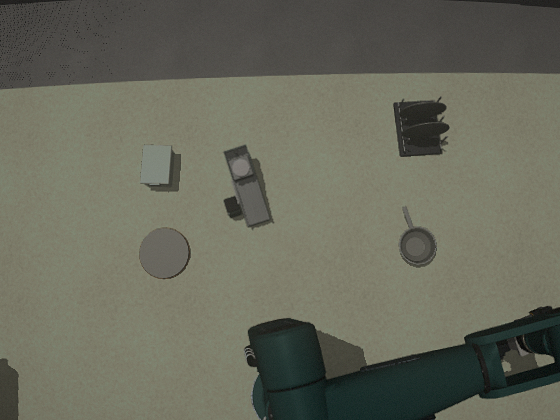

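View pics/scene0.png

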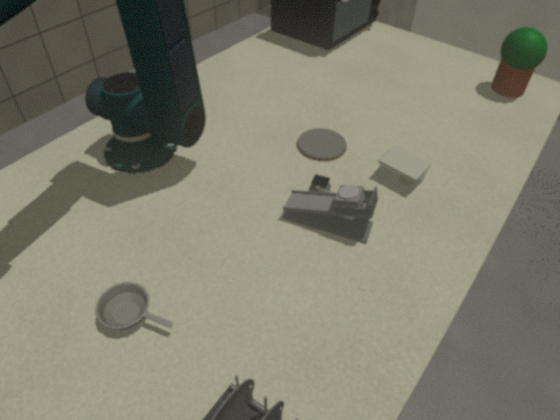

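>>> carry_out(deltas="20 -20 -20 0 0 0 0; 43 -42 -40 0 0 0 0; 66 -64 -60 0 0 0 0.2; 88 -86 -80 0 0 0 0.4; 112 -110 -90 0 0 0 0.5; 136 -134 -90 0 0 0 0.5; 160 -158 -90 0 0 0 0.5; 184 -182 -90 0 0 0 0.5")

```text
time: 1.87
tool_pos: [0.2902, -0.2907, 0.2961]
ee_rot: [3.14, -0.001, 0.317]
wrist_force: [0.3, -0.3, 0.1]
width: 0.0574
```

```bash
python3 - <<'E'
from h import *
W=np.load("pics/top0.npy")
# dispenser region points
m=(W[...,2]>0.03)&(abs(W[...,0]-0.59)<0.16)&(abs(W[...,1]-0.11)<0.11)
P=W[m];print(len(P))
np.set_printoptions(suppress=True,linewidth=200)
# yaw fit: rotate and show height map
for yaw in [0.26,0.29,0.32]:
    c,s=np.cos(yaw),np.sin(yaw)
    x=P[:,0]*c+P[:,1]*s;y=-P[:,0]*s+P[:,1]*c
    print(yaw,np.percentile(x,[0,2,50,98,100]).round(3),np.percentile(y,[0,2,98,100]).round(3))
pad=m&(W[...,2]<0.09)
ys,xs=np.where(m);print(xs.min(),xs.max(),ys.min(),ys.max())
im=cv2.imread("pics/top0.png")[130:245,200:300]
cv2.imwrite("pics/topcrop.png",cv2.resize(im,None,fx=5,fy=5,interpolation=cv2.INTER_CUBIC)[:600,:])
for r in range(190,232,3): print(r,[int(1000*W[r,c,2]) for c in range(220,276,2)])
E
```

```text
2096
0.26 [0.487 0.495 0.584 0.692 0.699] [-0.081 -0.078  0.02   0.027]
0.29 [0.487 0.493 0.582 0.691 0.696] [-0.098 -0.095  0.003  0.011]
0.32 [0.484 0.491 0.58  0.688 0.694] [-0.119 -0.113 -0.013 -0.005]
224 268 145 226
190 [-4, 2, -1, 2, -2, -5, -4, 65, 71, 60, 59, 64, 55, 60, 58, 58, 50, 52, 53, 52, 10, 2, -1, 7, -6, 5, 0, 0]
193 [-2, 0, -1, 1, -1, 2, 2, 67, 69, 57, 61, 63, 54, 59, 57, 52, 53, 56, 59, 56, 60, 0, -4, 1, -1, 0, 7, 1]
196 [1, 1, 0, -2, 3, 3, 4, 5, 68, 60, 58, 58, 53, 55, 53, 50, 55, 52, 54, 58, 54, 6, 0, 1, 2, -1, 2, 0]Traceback (most recent call last):
  File "<stdin>", line 16, in <module>
ValueError: cannot convert float NaN to integer
```

>>> carry_out(deltas="25 -27 0 0 0 0 0.5; 52 -54 0 0 0 0 0.5; 78 -81 0 0 0 0 0.5; 104 -108 0 0 0 0 0.5; 130 -135 0 0 0 0 0.5; 156 -162 0 0 0 0 0.5; 182 -189 0 0 0 0 0.5; 208 -216 0 0 0 0 0.5")

```text
time: 2.53
tool_pos: [0.4202, -0.02, 0.2958]
ee_rot: [3.141, -0.001, 0.318]
wrist_force: [0.7, -0.4, 0.4]
width: 0.0467
```

>>> carry_out(deltas="22 -22 0 0 0 0 0.5; 44 -44 0 0 0 0 0.5; 60 -66 0 0 0 0 0.5; 75 -85 0 0 0 0 0.5; 85 -98 0 0 0 0 0.5; 85 -98 0 0 0 0 0.5; 85 -98 0 0 0 0 0.5; 85 -98 0 0 0 0 0.5")

```text
time: 3.2
tool_pos: [0.4698, 0.0972, 0.2955]
ee_rot: [3.141, 0.0, 0.317]
wrist_force: [0.3, -0.7, -0.4]
width: 0.0475
```

```bash
python3 - <<'E'
from h import *
s=robot.snapshot("wrist");save(s,"wrist1");np.savez("pics/wrist1.npz",W=cloud(s))
for t in ["chute","paddle_top","tin","dispenser"]:
    for r in robot.place_of(s,t)[:2]: print(t,round(r["p"],2),w(s,r["at"]).round(4))
o=robot.get_obs();print(o["time"],o["tool_pos"],o["ee_rot"],o["width"],o["joint_positions"])
s=robot.snapshot("scene");save(s,"scene1")
E
```

```text
chute 0.72 [0.6087 0.1199 0.0699]
paddle_top 0.57 [0.5317 0.1497 0.0843]
tin 0.67 [0.6362 0.1296 0.0788]
dispenser 0.56 [0.6082 0.1158 0.0007]
3.45 [0.46987942 0.09692465 0.29570878] [ 3.14128183e+00 -4.24775822e-04  3.16303528e-01] 0.047012832028448186 [ 8.53254276e-02 -7.02527136e-02  1.35217653e+00 -2.14167410e-04
  1.85918418e+00  1.33975733e+00]
```

View pics/wrist1.png

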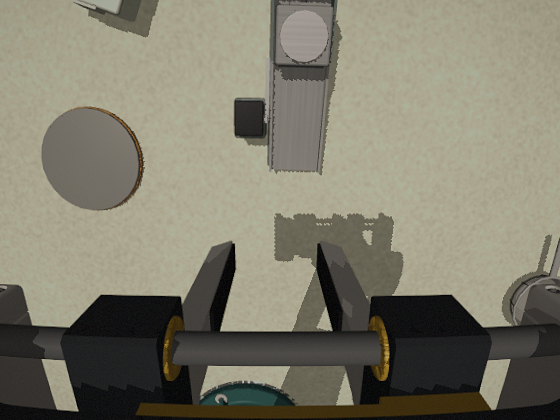

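```bash
python3 - <<'E'
from h import *
np.set_printoptions(suppress=True,linewidth=200)
W=np.load("pics/wrist1.npz")["W"]
def med(u,v): 
    return np.nanmedian(W[v-1:v+2,u-1:u+2].reshape(-1,3),0)
for v in range(75,175,12):
    row=W[v,240:345]; m=np.where(row[:,2]>0.025)[0]+240
    m=m[m>266]
    l,r=m.min(),m.max(); print(v,l,r,W[v,l].round(3),W[v,r].round(3),((W[v,l]+W[v,r])/2).round(4))
# paddle
m=np.zeros(W.shape[:2],bool); m[95:142,230:266]=True
m&=(W[...,2]>0.065)
P=W[m]; print("paddle",len(P),np.median(P,0),P.min(0),P.max(0))
r=cv2.minAreaRect((P[:,:2]*1000).astype(np.float32));print(r)
# chute floor plane
F=W[85:165,280:316].reshape(-1,3);F=F[F[:,2]>0.02]
A=np.c_[F[:,:2],np.ones(len(F))];c,res,_,_=np.linalg.lstsq(A,F[:,2],rcond=None)
g=np.hypot(c[0],c[1]);print("slope",np.arctan(g),"yaw",np.arctan2(c[1],c[0]),"mean",F.mean(0), (F[:,2]-A@c).std())
# where does floor plane equal 68mm along yaw
# tin lid
L=W[8:65,275:333].reshape(-1,3);L=L[L[:,2]>0.1];print("lid",len(L),L.mean(0),np.percentile(L,[2,98],axis=0))
E
python3 -c "
import cv2
i=cv2.imread('pics/wrist1.png')[0:190,220:350];cv2.imwrite('pics/w1c.png',cv2.resize(i,None,fx=3.1,fy=3.1,interpolation=cv2.INTER_CUBIC))"
```

```text
75 267 327 [0.585 0.145 0.066] [0.606 0.08  0.073] [0.5951 0.1127 0.0698]
87 267 327 [0.572 0.141 0.068] [0.594 0.075 0.07 ] [0.5828 0.1082 0.069 ]
99 267 326 [0.559 0.137 0.067] [0.581 0.071 0.066] [0.5701 0.1041 0.0662]
111 267 325 [0.546 0.133 0.067] [0.568 0.067 0.062] [0.5571 0.1    0.0647]
123 270 324 [0.534 0.125 0.059] [0.555 0.063 0.06 ] [0.5442 0.0942 0.0591]
135 269 322 [0.52  0.122 0.056] [0.54  0.06  0.054] [0.53   0.0909 0.0547]
147 269 321 [0.505 0.117 0.05 ] [0.526 0.056 0.051] [0.5156 0.0865 0.0506]
159 269 320 [0.491 0.113 0.046] [0.511 0.051 0.047] [0.5008 0.0817 0.0462]
171 269 319 [0.475 0.108 0.041] [0.495 0.046 0.041] [0.4852 0.0767 0.0409]
paddle 1082 [0.53336215 0.14989906 0.07874287] [0.50826625 0.12960468 0.06539135] [0.5628078  0.17171562 0.08125951]
((535.3141479492188, 150.2637939453125), (47.01595687866211, 35.847084045410156), 16.84563446044922)
slope 0.26396395673421696 yaw 0.2875835386683802 mean [0.54183155 0.09213645 0.04940662] 0.0008652019767774419
lid 3205 [0.62604318 0.11995969 0.11801551] [[0.5989456  0.09161716 0.10835491]
 [0.65324214 0.14828382 0.12501119]]
```

View pics/w1c.png

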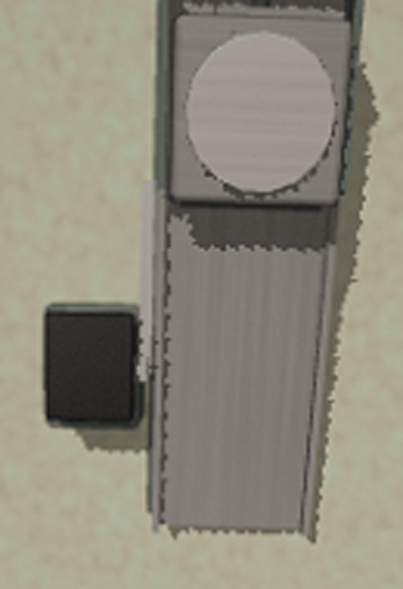

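```bash
cat > d.py <<'E'
from h import *
def delta(p,yaw=0.295,tilt=0.262):
    o=robot.get_obs();C=R.from_euler('xyz',o["ee_rot"])
    T=R.from_euler('z',yaw)*R.from_euler('x',np.pi)*R.from_euler('y',tilt)
    return (C.inv().apply(np.array(p)-o["tool_pos"])*1000).round(1),(C.inv()*T).as_rotvec().round(3),T.as_matrix()[:,2].round(3)
E
python3 -c "
from d import *
print(delta([.5494,.1234,.12]))"
```

```text
(array([ 83.7,  -0.4, 175.7]), array([-0.003,  0.262,  0.021]), array([ 0.248,  0.075, -0.966]))
```

>>> carry_out(deltas="15 0 25 0 0.06 0.01 0.5; 30 0 50 0 0.12 0.02 0.5; 45 0 80 0 0.18 0.021 0.5; 60 0 110 -0.003 0.23 0.021 0.5; 72 0 135 -0.003 0.262 0.021 0.5; 80 0 158 -0.003 0.262 0.021 0.5; 83.5 0 170 -0.003 0.262 0.021 0.5; 83.5 0 175.5 -0.003 0.262 0.021 0.5")

```text
time: 4.17
tool_pos: [0.5479, 0.1233, 0.1167]
ee_rot: [-3.141, -0.257, 0.296]
wrist_force: [0.1, 0.3, -0.4]
width: 0.0469
```

```bash
python3 - <<'E'
from d import *
s=robot.snapshot("wrist");save(s,"wrist2");np.savez("pics/wrist2.npz",W=cloud(s))
for t in ["chute","paddle_top","tin"]:
    for r in robot.place_of(s,t)[:2]: print(t,round(r["p"],2),w(s,r["at"]).round(4))
o=robot.get_obs();print(o["time"],o["tool_pos"],o["ee_rot"],o["width"],o["wrist_force"])
s=robot.snapshot("scene");i=s["pixels"][150:270,250:410,::-1];cv2.imwrite("pics/sc2.png",cv2.resize(i,None,fx=5,fy=5,interpolation=cv2.INTER_CUBIC))
print(delta([.5494,.1234,.085]))
E
```

```text
chute 0.88 [0.6111 0.1169 0.0723]
paddle_top 0.79 [0.5325 0.1509 0.0823]
tin 0.75 [0.6377 0.1273 0.075 ]
4.3667 [0.54995231 0.12367325 0.12137302] [ 3.14078289 -0.26404337  0.29657689] 0.04702270039507769 [-0.56700639  0.02691172 -0.34003609]
(array([-10.5,   0.1,  35.3]), array([ 0.001, -0.003,  0.002]), array([ 0.248,  0.075, -0.966]))
```

View pics/wrist2.png

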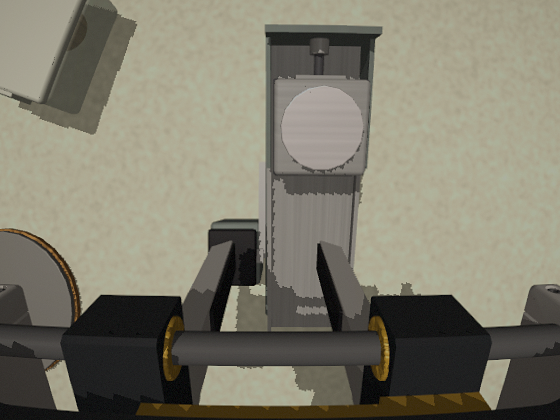

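View pics/sc2.png

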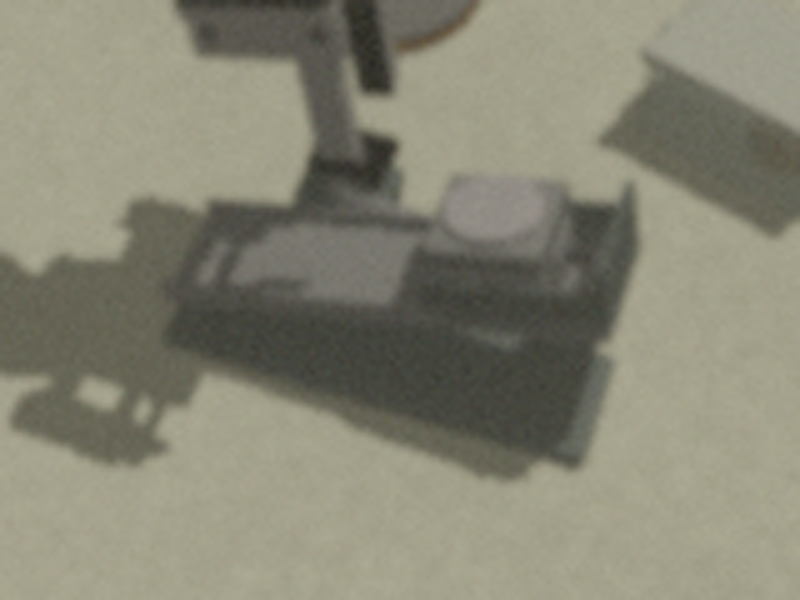

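>>> carry_out(deltas="-2 0 6 0 0 0 0.5; -4 0 12 0 0 0 0.5; -6 0 19 0 0 0 0.5; -7.5 0 25 0 0 0 0.5; -9 0 30 0 0 0 0.5; -10 0 34 0 0 0 0.5; -10.5 0 35 0 0 0 0.5; -10.5 0 35 0 0 0 0.5")

```text
time: 5.08
tool_pos: [0.5479, 0.1235, 0.0827]
ee_rot: [3.142, -0.261, 0.297]
wrist_force: [-0.0, -0.2, -0.2]
width: 0.0471
```

```bash
python3 - <<'E'
from d import *
s=robot.snapshot("wrist");save(s,"wrist3")
for t in ["chute","paddle_top","tin"]:
    for r in robot.place_of(s,t)[:2]: print(t,round(r["p"],2),w(s,r["at"]).round(4))
o=robot.get_obs();print(o["time"],o["tool_pos"],o["ee_rot"],o["width"],o["wrist_force"])
s=robot.snapshot("scene");i=s["pixels"][150:270,250:410,::-1];cv2.imwrite("pics/sc3.png",cv2.resize(i,None,fx=5,fy=5,interpolation=cv2.INTER_CUBIC))
print(delta([.5494,.1234,.065]))
E
```

```text
chute 0.87 [0.6097 0.1146 0.0717]
paddle_top 0.64 [0.535  0.1517 0.0837]
paddle_top 0.5 [0.6079 0.1132 0.0015]
tin 0.85 [0.64   0.1283 0.0786]
5.2833 [0.54864358 0.12352764 0.08393752] [ 3.14106111 -0.26291578  0.2967815 ] 0.04707829657694688 [-0.24934459  0.69123818  0.23763596]
(array([-4.2,  0.3, 18.5]), array([ 0.   , -0.001,  0.002]), array([ 0.248,  0.075, -0.966]))
```

View pics/wrist3.png

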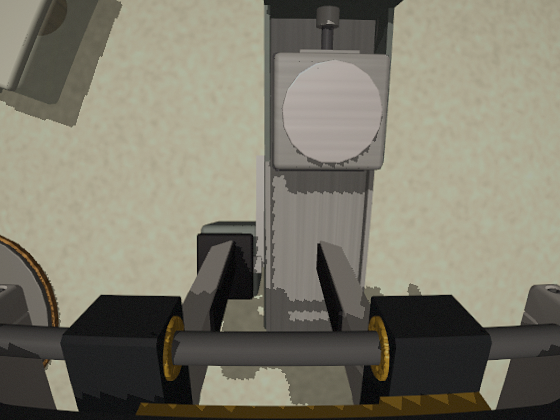

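View pics/sc3.png

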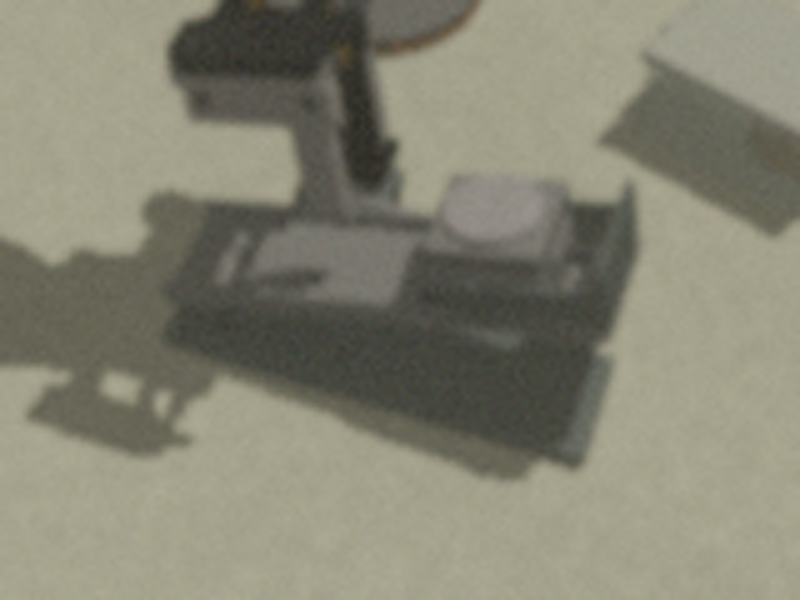

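>>> carry_out(deltas="-0.3 0 1 0 0 0 0.5; -0.5 0 2 0 0 0 0.5; -0.8 0 3 0 0 0 0.5; -1 0 4 0 0 0 0.5; -1.3 0 5 0 0 0 0.5; -1.6 0 6 0 0 0 0.5; -1.8 0 6.8 0 0 0 0.5; -1.8 0 6.8 0 0 0 0.5")

```text
time: 6.0
tool_pos: [0.5485, 0.1235, 0.0765]
ee_rot: [3.141, -0.262, 0.297]
wrist_force: [-0.0, 0.3, 0.9]
width: 0.0468
```

```bash
python3 - <<'E'
from d import *
s=robot.snapshot("wrist");save(s,"wrist4")
for i in range(3):
    o=robot.get_obs();print(o["time"],o["tool_pos"],o["wrist_force"],o["wrist_torque"]); robot.snapshot("wrist")
print(delta([.5494,.1234,.067]))
E
```

```text
6.05 [0.54845641 0.12351339 0.07652652] [-0.48608112  0.01934492  1.45804793] [-0.03296586  0.03679761  0.03398802]
6.1 [0.54842963 0.12351976 0.07651564] [-0.45439269 -0.08609242  1.72339745] [-0.01425666  0.0786727  -0.02197973]
6.15 [0.54844234 0.12350845 0.07651944] [-1.16585054  0.31956186  1.54685124] [-0.00953542  0.07601064  0.01032996]
(array([-1.6,  0.4,  9.4]), array([-0.   , -0.   ,  0.002]), array([ 0.248,  0.075, -0.966]))
```

View pics/wrist4.png

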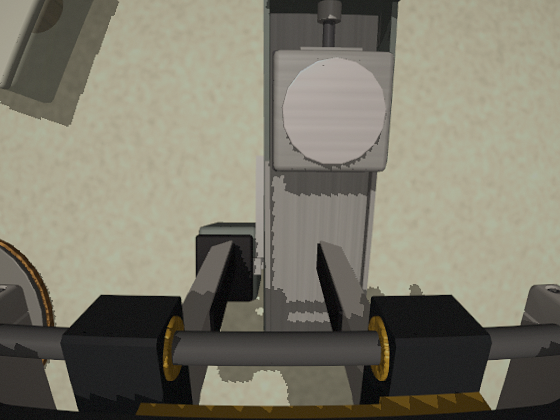

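>>> carry_out(deltas="-0.3 0 1.2 0 0 0 0.5; -0.6 0 2.4 0 0 0 0.5; -1 0 3.8 0 0 0 0.5; -1.4 0 5.2 0 0 0 0.5; -1.8 0 6.6 0 0 0 0.5; -2.2 0 8 0 0 0 0.5; -2.5 0 9.3 0 0 0 0.5; -2.8 0 10.5 0 0 0 0.5")

```text
time: 6.87
tool_pos: [0.5492, 0.1237, 0.0673]
ee_rot: [3.141, -0.264, 0.297]
wrist_force: [-5.2, -1.3, 13.0]
width: 0.047
```

```bash
python3 - <<'E'
from d import *
s=robot.snapshot("wrist");save(s,"wrist5")
for t in ["chute","paddle_top","tin"]:
    for r in robot.place_of(s,t)[:2]: print(t,round(r["p"],2),w(s,r["at"]).round(4))
for i in range(4):
    o=robot.get_obs();print(o["time"],o["tool_pos"],o["wrist_force"],o["wrist_torque"]); s=robot.snapshot("scene")
i=s["pixels"][150:270,250:410,::-1];cv2.imwrite("pics/sc5.png",cv2.resize(i,None,fx=5,fy=5,interpolation=cv2.INTER_CUBIC))
E
```

```text
paddle_top 0.79 [0.5333 0.1523 0.0712]
tin 0.77 [0.594  0.1161 0.0678]
7.0667 [0.54935057 0.12371638 0.06747119] [-3.09581746 -0.86682975  8.91363166] [0.10741609 0.3819829  0.0639669 ]
7.1167 [0.54934004 0.12371626 0.06744649] [-3.23526609 -0.87569931  9.29540712] [0.17730936 0.36838508 0.03579549]
7.1667 [0.5493442  0.12374295 0.06747477] [-3.36290603 -0.80782881  9.49443289] [0.16195205 0.38483885 0.03894813]
7.2167 [0.54934904 0.12374006 0.06744629] [-2.34344955 -0.70296818  8.55396369] [0.19282128 0.38530168 0.04767834]
```

View pics/wrist5.png

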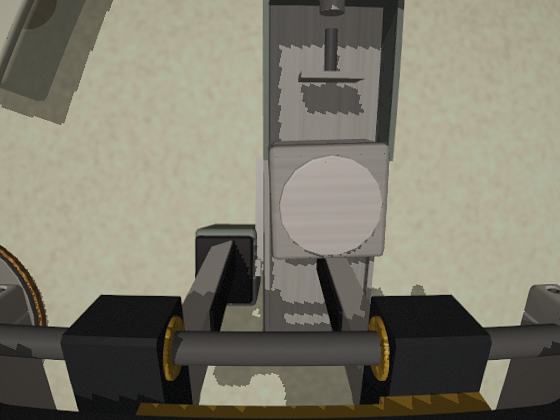

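View pics/sc5.png

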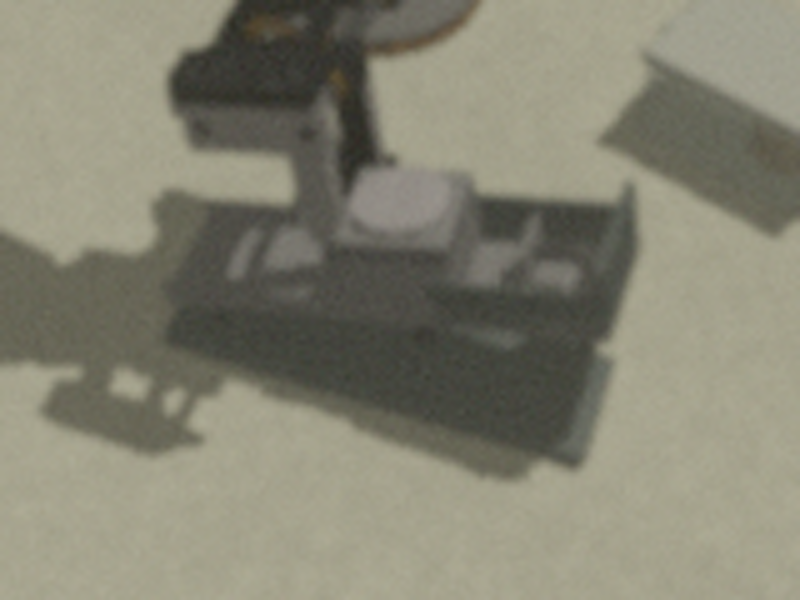

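>>> carry_out(deltas="0 0 0 0 0 0 0.5; 0 0 0 0 0 0 0.5; 0 0 0 0 0 0 0.5; 0 0 0 0 0 0 0.5; 0 0 0 0 0 0 0.5; 0 0 0 0 0 0 0.5; 0 0 0 0 0 0 0.5; 0 0 0 0 0 0 0.5")

```text
time: 7.93
tool_pos: [0.5494, 0.1237, 0.0675]
ee_rot: [3.141, -0.265, 0.297]
wrist_force: [-3.5, -0.4, 9.5]
width: 0.0466
```

```bash
python3 - <<'E'
from d import *
s=robot.snapshot("wrist");save(s,"wrist6")
a=cv2.imread("pics/wrist5.png").astype(int);b=cv2.imread("pics/wrist6.png").astype(int)
print(abs(a-b)[140:260,270:390].mean())
W=cloud(s);L=W[170:240,300:365].reshape(-1,3)
A=np.c_[L[:,:2],np.ones(len(L))];c=np.linalg.lstsq(A,L[:,2],rcond=None)[0];print("lid slope",np.arctan(np.hypot(*c[:2])),np.arctan2(c[1],c[0]),L.mean(0))
for n in ["wrist","top","scene"]:
  s=robot.snapshot(n)
  for t in ["paddle_top","tin","clear_box","trivet","strainer"]:
    for r in robot.place_of(s,t)[:1]: print(n,t,round(r["p"],2),w(s,r["at"]).round(4))
o=robot.get_obs();print(o["time"],o["tool_pos"],o["wrist_force"])
E
```

```text
1.3200462962962962
 ** On entry to DLASCL parameter number  4 had an illegal value
 ** On entry to DLASCL parameter number  4 had an illegal valueTraceback (most recent call last):
  File "<stdin>", line 6, in <module>
    x, resids, rank, s = _umath_linalg.lstsq(a, b, rcond,
                         ~~~~~~~~~~~~~~~~~~~^^^^^^^^^^^^^
                                             signature=signature)
                                             ^^^^^^^^^^^^^^^^^^^^
    raise LinAlgError("SVD did not converge in Linear Least Squares")
numpy.linalg.LinAlgError: SVD did not converge in Linear Least Squares
```

```bash
python3 - <<'E'
from d import *
s=robot.snapshot("wrist")
W=cloud(s);L=W[170:240,300:365].reshape(-1,3);L=L[np.isfinite(L).all(1)];print(len(L))
A=np.c_[L[:,:2],np.ones(len(L))];c=np.linalg.lstsq(A,L[:,2],rcond=None)[0];print("lid slope",np.arctan(np.hypot(*c[:2])),np.arctan2(c[1],c[0]),L.mean(0))
for n in ["wrist","top","scene"]:
  s=robot.snapshot(n)
  for t in ["paddle_top","tin","clear_box","trivet","strainer"]:
    for r in robot.place_of(s,t)[:1]: print(n,t,round(r["p"],2),w(s,r["at"]).round(4))
o=robot.get_obs();print(o["time"],o["tool_pos"],o["wrist_force"])
E
```

```text
4532
lid slope 0.26170140476811593 0.2955830882596078 [0.58484151 0.10736118 0.10820098]
wrist paddle_top 0.92 [0.5353 0.1531 0.0685]
wrist tin 0.95 [0.5967 0.1168 0.0686]
wrist clear_box 0.29 [0.5317 0.1516 0.0722]
wrist trivet 0.74 [0.6571 0.3704 0.0015]
top tin 0.56 [0.5984 0.1106 0.0626]
top clear_box 0.79 [0.6605 0.3695 0.0015]
top trivet 0.84 [0.406  0.3531 0.0036]
scene paddle_top 0.62 [0.5331 0.1524 0.0654]
scene tin 0.81 [0.5969 0.1109 0.0608]
scene clear_box 0.68 [0.6609 0.3716 0.0024]
scene trivet 0.93 [ 0.4072  0.3563 -0.0032]
scene strainer 0.74 [ 0.4072 -0.3737 -0.001 ]
8.9333 [0.54932094 0.12370534 0.06743966] [-2.33538284 -0.348558    8.87885759]
```

Lid slope 0.2617 and yaw 0.2956 both match the chute, so the tin lies flat. It is at rest against the finger, the paddle is at its stop and the bystanders have not moved. Handing in.

```bash
python3 -c "
from bench import robot
print(robot.close_job())"
```

```text
the job is handed in; nothing more can be done
None
```

I pressed the paddle all the way down with one fingertip, the other finger trapped the tin in the chute, and I handed the job in holding like that. No verdict was reported. I tilted the gripper 15° so that the finger in the chute met the tin's face squarely.

What the last checks showed, at about 9 s of the 32 s allowed:
- **Paddle:** the tip stopped at about 67.5 mm with about 9 N on it, more than the 4.6 N that holds the paddle fully down. The networks put the paddle top at 65–72 mm, against 78 mm at rest.
- **Tin:** it came to rest about 15–20 mm below the gate point by the networks, well inside the allowed range. It lies flat, since its lid slopes 0.262 rad like the chute, and it did not move between pictures about a second apart.
- **Finger on the tin:** I saw the contact only in the pictures. The wrist force could not separate it from the push on the paddle.
- **Bystanders:** the clear box, trivet and strainer are where they began, to within a few mm.

Two checks disagreed:
- In the last wrist picture the networks gave two wrong places: a low-confidence clear box on the paddle, and a trivet where the box stands. The other two cameras contradicted both.
- The top camera reported no strainer at the end, so its place rests on the scene camera alone.

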